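# Click the toy duck's plate into the photo clamp

### The job

Mount the yellow toy duck for its photograph: slide the dovetail plate it stands on into the grey and black slide clamp, all the way home until the red catch springs up behind it, and let go. Leave the blue boat, which stands on the same kind of plate, where it is.

Things in the scene. Friction and masses are not known exactly. Their poses are not given: they have to be found in the camera images.
- duck: Yellow toy duck, 81 mm tall, orange beak, fixed on a dark steel dovetail plate (0.25 kg in all). Origin: centre of plate's underside; x along the plate to the beak, z up. Plate 70 long (x), 60 wide (y), 12 thick, corners cut 8 mm; ends alike, either may lead. Body: flat-sided block 48 long (x), 30 wide (y), 12 to 54 mm above the origin: grasp it across y about 42 mm up. Head ball above it at x = +17 mm.
- boat: Blue toy boat with white cabin and red funnel, 80 mm tall, on the same kind of plate (70 x 60 x 12 mm); origin: centre of the plate's underside. To be left where it stands.
- clamp: Grey fixed clamp, black rails. Origin: on the table under the home position; x: the way in. Floor 20 mm up, x -180 to an end stop at +37.5. Set the plate down with its centre at about x -138, y 0, between slick 12 mm guides 104 apart, which funnel from x -100 to rails 70 apart at x -62. Lips from x -61 hold it down: gap 48, underside 9.5, top at most 21 over the floor. Home: plate origin at x -4 to 2.5, y 0.
- catch (a joint): Red sprung catch in the middle of the clamp's floor, with a red release pad outside the rail at its +y side. Value in m: 0 = up, grows to 0.009 pushed down. Its ramped tooth stands 6 mm above the floor at x = -45 to -39.5 mm of the clamp; a plate sliding in presses it down 6 mm (spring 1.5 to 3.5 N, push under 5 N), and it springs up to 0 behind the plate that is home.
There are look-alikes about, which are no part of the job. What is shaped like the duck but green is not meant.

How it is judged:
By the outcome, as a careful person would: the job done as asked, in the order asked, and still so for the second after the job is handed in, with the robot touching nothing.
It also fails if it takes over 40 s, if anything falls off the work surface, if the arm or the gripper's body presses on something with over 40 N, if the wrist force passes 120 N, or if a joint passes its speed limit or range.

### The arm

A 6-joint arm with a two-finger parallel gripper is mounted at the origin on the work surface. World frame = base frame: x ahead of the robot, y to its left, z up, the work surface at z = 0. Lengths are in m, angles in rad, forces in N, time in s.
With the tool pointing down it reaches from about 0.375 to 0.9 m from the base axis. Payload 3.1 kg.
Tool frame: the origin (TCP) lies midway between the tips of the shut fingers; the grasp point (between the pads) lies 19 mm behind it (ctrl.grip_depth is the distance from the TCP to the grasp point, in m); z points along the fingers, y is the line along which they close (so a half turn about z gives the same grasp; the last joint's range is limited). The gripper opens to 85 mm and grips with 20 to 120 N. Pads are 22 mm wide; open, the fingers measure 114 mm over their backs; the gripper's body (76 mm by 85 mm) begins 54 mm behind the grasp point. The pads swing forward as they close: fully open they stand 13 mm farther back than shut.
Start: joints at [-1.456, 0.527, 1.433, -0, 1.181, -0.178], TCP at [0.18, -0.598, 0.231] pointing down, gripper open.
Joint ranges: [-3.08, 3.08], [-0.75, 2.2], [0.22, 2.44], [-1.43, 4.57], [0, 2.65], [-2.85, 2.85]. Speed limits (rad/s): [2.79, 2.79, 3.14, 3.14, 3.14, 3.14].

### API

Orientations are given as a unit quaternion [x, y, z, w].
In Python, from station import monitor, vision, ctrl gives the robot as it stands.
- The arm moves only by the tool drive_tool, never from a script. Its argument "moves" is a list that holds one entry, the list of rows, each a list of 4 numbers: the shift along the tool's x, y, z in m, then the turn about the tool's z in rad. In form: [[[dx, dy, dz, twist], ...]]. A call has 1 to 5 rows; each row shifts and turns the commanded pose from where the row before left it, along the tool's axes as they then stand; what a row does not reach is not made up. A row lasts 1/10 s, in which the tool goes at most 50 mm and 8.59 degrees, less where a joint would pass 70% of its speed; a pose out of reach is approached as far as the arm can. A call with a gripper value outside its range is refused whole. "jaw" is the opening in per cent of the stroke, from 0 (shut) to 100 (fully open), set as the call begins (left out, the last holds). The fingers move at their own pace and stop on an object; "grip_force" is the grip in N (left out, the last holds). Time passes only in rows, so rows that do not move let the fingers close. It gives the time, the measured TCP pose, the force, the opening and the grip force at its end, in the units of the state.
- monitor.state(): the state, without advancing time (a new reading comes with each control period).
- vision.get_image(name): name is "side" or "top"; returns a dict with "color" (400x640x3 uint8, red, green, blue), "intrinsics" (3x3 intrinsics, pixels), "position" and "rotation" of the camera in the world. Camera axes: x right, y down, z forward; pixel columns grow to the right and rows downward; lengths in m; the calibration is good to about 2 mm. A picture is of the moment at which its call begins. There is no depth.
- ctrl.job_done(): hands the job in; it is judged then, once.
The state is a dict: "clock": time; "qpos": joint angles; "qd": joint speeds; "joint_torque": joint torques, N m; "tcp_pos": TCP position; "ee_rot": TCP orientation; "ft_force": force on the tool from outside, world axes, zero at the start; "wrist_torque": the same for the moment, N m; "gripper_width": finger opening in m; "gripper_force": force on a finger pad.
Only numpy, scipy, OpenCV 4.12 (cv2) and the standard library are available. Lean on these libraries where they do the work, as an engineer would, in place of code of your own. Each camera call takes 0.05 s, during which the arm holds its last target. There are 200 camera calls.

## Working session

There is one attempt and no reset: what is moved stays moved. The work goes in short steps, Python scripts to look and compute and a tool call to move; the robot and the scene stay as the last step left them, time stands still between calls to the robot, and variables do not carry over. Pictures are saved under pics/ and viewed, at most 10 in all, crops included, and the job is handed in when it is done.

Besides the shell and the picture viewer there is one more tool, called after ">>>" in YAML: its name, and indented under it one key for each argument. drive_tool: Moves the arm, as the interface text tells. Its arguments: {"type":"object","properties":{"moves":{"type":"array"},"jaw":{"type":"number"},"grip_force":{"type":"number"}},"required":["moves"]}

```bash
mkdir -p pics
cat > h.py <<'E'
from station import monitor, vision, ctrl
import numpy as np, cv2
def snap(n,f=None):
    d=vision.get_image(n)
    if f: cv2.imwrite('pics/'+f,d['color'][:,:,::-1])
    return d
def ray(d,u,v):
    r=np.array(d['rotation']).reshape(3,3)@np.linalg.inv(d['intrinsics'])@np.array([u,v,1.])
    return np.array(d['position']),r
def onz(d,u,v,z):
    p,r=ray(d,u,v); return (p+r*(z-p[2])/r[2])
def proj(d,P):
    c=np.array(d['rotation']).reshape(3,3).T@(np.asarray(P)-d['position']); c=np.array(d['intrinsics'])@c; return c[:2]/c[2]
E
python3 - <<'E'
from h import *
np.set_printoptions(precision=4,suppress=True)
for n in('side','top'):
    d=snap(n,n+'0.png'); print(n,d['position'],np.array(d['rotation']).tolist(),d['intrinsics'][0])
print(monitor.state())
E
```

```text
side [0.1529 0.6245 0.6623] [-0.2709975872858995, 0.8831159675826663, -0.3664356097646377, 0.11131684231135205] [432.3788   0.     321.7459]
top [0.4249 0.069  0.8196] [0.7085699570457671, -0.7044585869291288, 0.02927920906178861, -0.028450715117386186] [373.2261   0.     318.7147]
{'clock': 0.1, 'qpos': array([-1.4565,  0.5284,  1.4338,  0.    ,  1.1814, -0.1785]), 'qd': array([-0.0008, -0.002 , -0.003 ,  0.0005,  0.0003, -0.0014]), 'joint_torque': array([  0.0003, -44.3303, -17.8586,  -0.0003,   0.0039,   0.    ]), 'tcp_pos': array([ 0.1804, -0.5977,  0.2304]), 'ee_rot': array([ 0.9893,  0.1459,  0.    , -0.001 ]), 'ft_force': array([ 0.4325, -0.4596,  0.0038]), 'wrist_torque': array([0.0101, 0.0055, 0.0185]), 'gripper_force': 0.0, 'gripper_width': 0.08581548190514483}
```

View pics/top0.png

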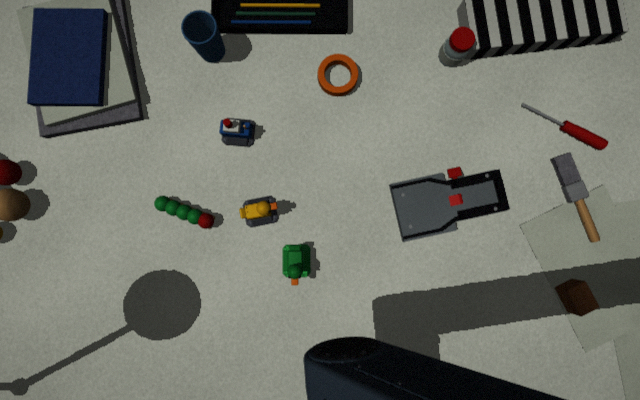

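View pics/side0.png

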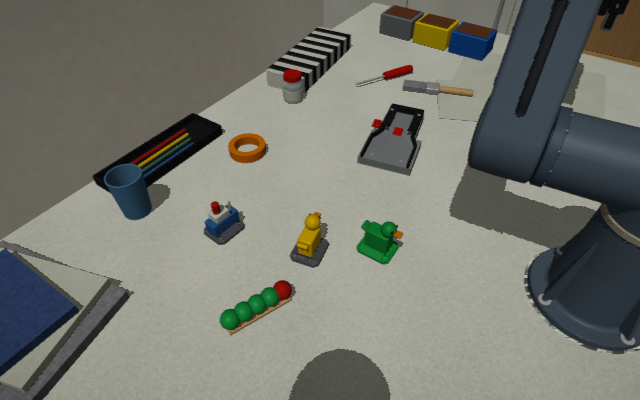

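Top view: the yellow duck is at about (262,211) with its beak to the right. The look-alikes are the green duck (296,262), the boat (237,130), and the yellow bin seen from the side at (436,30). The clamp is at about (450,203), with its wide entry on the left and its end on the right. I choose the yellow duck at (262,211) and check it in a close crop along with the clamp.

```bash
sed -i 's/^def snap/from scipy.spatial.transform import Rotation as R\ndef snap/; s/    if f: cv2/    d["rotation"]=R.from_quat(d["rotation"]).as_matrix() if np.size(d["rotation"])==4 else np.array(d["rotation"])\n    if f: cv2/' h.py
python3 - <<'E'
from h import *
np.set_printoptions(precision=4,suppress=True)
d=snap('top'); c=d['color'][:,:,::-1]
a=cv2.resize(c[180:245,225:315],None,fx=5,fy=5,interpolation=cv2.INTER_CUBIC)
b=cv2.resize(c[160:248,382:517],None,fx=5,fy=5,interpolation=cv2.INTER_CUBIC)
o=np.zeros((440+0,800,3),np.uint8)
b2=cv2.resize(c[160:248,382:517],(540,352),interpolation=cv2.INTER_CUBIC)
a2=cv2.resize(c[180:245,225:290],(260,260),interpolation=cv2.INTER_CUBIC)
o[:260,:260]=a2;o[:352,260:800]=b2
cv2.imwrite('pics/crop.png',o[:352])
hsv=cv2.cvtColor(c,cv2.COLOR_BGR2HSV)
def blobs(lo,hi,name,roi):
    m=cv2.inRange(hsv,lo,hi); k=np.zeros_like(m);x0,y0,x1,y1=roi;k[y0:y1,x0:x1]=m[y0:y1,x0:x1]
    n,_,s,ce=cv2.connectedComponentsWithStats(k)
    for i in range(1,n):
        if s[i,4]>8: print(name,s[i],ce[i])
blobs((20,120,80),(35,255,255),'yel',(225,180,315,245))
blobs((8,150,80),(18,255,255),'or',(225,180,315,245))
blobs((0,150,80),(6,255,255),'red',(382,150,517,248))
print(onz(d,319,200,0),onz(d,419,200,0))
s=snap('side');
E
```

```text
yel [239 201  30  18 375] [253.9093 210.1307]
or [270 202   7   8  43] [273.2326 205.6279]
red [448 167  14  12 109] [454.1743 172.2569]
red [449 194  14  12 122] [455.1475 199.5246]
[0.4964 0.0676 0.    ] [ 0.4977 -0.1529  0.    ]
```

View pics/crop.png

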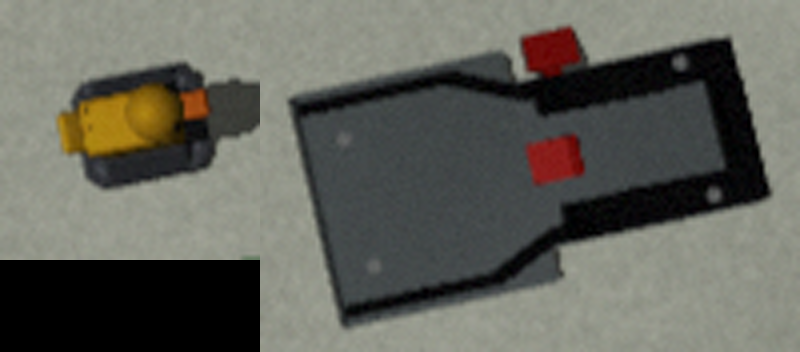

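The crop shows the yellow duck with its orange beak pointing right, on a dark plate at about (261,211). The clamp's black end corners are at (499.8,169.8) and (509.3,209.3), its entry corners at (390,185) and (403,241), and the tooth at (455,199.5).

Run:
```python
from h import *
np.set_printoptions(precision=4,suppress=True)
d=snap('top'); c=d['color'][:,:,::-1]
hsv=cv2.cvtColor(c,cv2.COLOR_BGR2HSV)
for p in [(275,215),(250,222),(288,207),(262,224),(273,199)]: print(p,hsv[p[1],p[0]])
yel=cv2.inRange(hsv,(8,120,40),(35,255,255)); dark=cv2.inRange(hsv,(90,25,0),(135,255,100))
m=np.zeros_like(dark); m[185:240,236:300]=(dark|yel)[185:240,236:300]
m0=cv2.morphologyEx(m,cv2.MORPH_OPEN,np.ones((3,3))); 
dk=np.zeros_like(dark); dk[185:240,236:300]=dark[185:240,236:300]
pts=cv2.findNonZero(dk); 
n,l,s,ce=cv2.connectedComponentsWithStats(dk); print(s[1:])
big=np.isin(l,[i for i in range(1,n) if s[i,4]>25]).astype(np.uint8)
P=cv2.findNonZero(big)[:,0,:]
W=np.array([onz(d,u,v,0.010)[:2] for u,v in P])
r=cv2.minAreaRect((W*1000).astype(np.float32)); print('plate rect',r)
# yellow body
y=np.zeros_like(dark); yy=cv2.inRange(hsv,(20,120,40),(35,255,255)); y[185:240,236:300]=yy[185:240,236:300]
W=np.array([onz(d,u,v,0.054)[:2] for u,v in cv2.findNonZero(y)[:,0,:]])
print('yellow rect',cv2.minAreaRect((W*1000).astype(np.float32)))
f=lambda u,v,z:onz(d,u,v,z)[:2]
for z in(.032,.041): 
  L=[f(390,185,z),f(403.25,241.25,z)];Rr=[f(499.75,169.75,z),f(509.25,209.25,z)]
  ml,mr=np.mean(L,0),np.mean(Rr,0);print(z,L,Rr,ml,mr,np.linalg.norm(L[0]-L[1]),np.linalg.norm(Rr[0]-Rr[1]),np.linalg.norm(ml-mr),np.degrees(np.arctan2(*(mr-ml)[::-1])))
e=[f(494,180.5,.02),f(498.25,202.5,.02)];print('stop',e,np.mean(e,0)); t=f(455.15,199.5,.024);print('tooth',t,np.linalg.norm(t-np.mean(e,0)))
for p in [(390,185),(403.25,241.25)]: print('entry floor', f(*p,.02))
```

```text
(275, 215) [105  50  41]
(250, 222) [103  31  73]
(288, 207) [43 28 63]
(262, 224) [90 14 37]
(273, 199) [110  31  49]
[[245 197  29   8  68]
 [274 201   1   1   1]
 [273 211   1   1   1]
 [275 210   1   1   1]
 [247 212  30  14 133]]
plate rect ((470.47222900390625, 194.85086059570312), (56.51005935668945, 66.20630645751953), 10.710580825805664)
yellow rect ((469.40557861328125, 199.23248291015625), (31.997892379760742, 63.456451416015625), 12.57588005065918)
0.032 [array([ 0.5265, -0.0831]), array([ 0.4077, -0.1097])] [array([ 0.5607, -0.3176]), array([ 0.4764, -0.3349])] [ 0.4671 -0.0964] [ 0.5185 -0.3263] 0.12175217919373577 0.08607910579260689 0.23553570037130295 -77.3956915271907
0.041 [array([ 0.5254, -0.0813]), array([ 0.4079, -0.1077])] [array([ 0.5592, -0.3132]), array([ 0.4758, -0.3303])] [ 0.4667 -0.0945] [ 0.5175 -0.3217] 0.1203608480616403 0.08509543108135914 0.23284410047702075 -77.39569152719068
stop [array([ 0.5392, -0.3103]), array([ 0.4916, -0.3179])] [ 0.5154 -0.3141]
tooth [ 0.4971 -0.2238] 0.09209000928010982
entry floor [ 0.5281 -0.0854]
entry floor [ 0.4075 -0.1124]
```

```bash
cat >> h.py <<'E'
def plan(wps,step=.045):
    """wps: (x,y,z,tool-x yaw deg); prints rows from the measured pose"""
    s=monitor.state(); p=np.array(s['tcp_pos']); X=R.from_quat(s['ee_rot']).as_matrix()
    yaw=np.degrees(np.arctan2(X[1,0],X[0,0])); print('now',s['clock'],p.round(4),round(yaw,2),'tilt',X[:,2].round(4))
    for w in wps:
        t=np.array(w[:3]); dy=(w[3]-yaw+180)%360-180
        n=int(np.ceil(max(np.linalg.norm(t-p)/step,abs(dy)/8,1))); rows=[]
        for i in range(n):
            a=np.radians(yaw); d=(t-p)/(n-i)
            dx=round(float(d@[np.cos(a),np.sin(a),0]),4); dyy=round(float(d@[np.sin(a),-np.cos(a),0]),4); dz=round(float(-d[2]),4)
            tw=round(-np.radians(dy)/n,3)
            rows.append([dx,dyy,dz,tw]); p=p+dx*np.array([np.cos(a),np.sin(a),0])+dyy*np.array([np.sin(a),-np.cos(a),0])-[0,0,dz]; yaw-=np.degrees(tw)
        for i in range(0,n,5): print(rows[i:i+5])
        print('->',w)
E
python3 -c "
from h import *
print(ctrl.grip_depth)
plan([(.46,-.28,.2,50),(.4705,.195,.2,101.5)])"
```

```text
0.0187
now 0.25 [ 0.1804 -0.598   0.2308] 16.77 tilt [-1.0e-04  1.1e-03 -1.0e+00]
[[0.036, -0.0224, 0.0031, np.float64(-0.058)], [0.0372, -0.0203, 0.0031, np.float64(-0.058)], [0.0383, -0.0181, 0.0031, np.float64(-0.058)], [0.0393, -0.0158, 0.0031, np.float64(-0.058)], [0.0401, -0.0135, 0.0031, np.float64(-0.058)]]
[[0.0408, -0.0112, 0.0031, np.float64(-0.058)], [0.0414, -0.0088, 0.0031, np.float64(-0.058)], [0.0419, -0.0063, 0.003, np.float64(-0.058)], [0.0422, -0.0039, 0.0031, np.float64(-0.058)], [0.0423, -0.0015, 0.003, np.float64(-0.058)]]
-> (0.46, -0.28, 0.2, 50)
[[0.0337, -0.027, 0.0, np.float64(-0.082)], [0.0358, -0.0242, 0.0, np.float64(-0.082)], [0.0377, -0.0212, 0.0, np.float64(-0.082)], [0.0393, -0.018, 0.0, np.float64(-0.082)], [0.0406, -0.0147, 0.0, np.float64(-0.082)]]
[[0.0417, -0.0113, 0.0, np.float64(-0.082)], [0.0424, -0.0079, 0.0, np.float64(-0.082)], [0.0429, -0.0044, 0.0, np.float64(-0.082)], [0.0432, -0.0009, 0.0, np.float64(-0.082)], [0.0431, 0.0027, 0.0, np.float64(-0.082)]]
[[0.0427, 0.0062, 0.0, np.float64(-0.082)]]
-> (0.4705, 0.195, 0.2, 101.5)
```

>>> drive_tool:
  moves:
    - [[0.036,-0.022,0.003,-0.058],[0.037,-0.02,0.003,-0.058],[0.038,-0.018,0.003,-0.058],[0.039,-0.016,0.003,-0.058],[0.04,-0.0135,0.003,-0.058]]
  jaw: 72

```text
clock: 0.75
tcp_pos: [0.3204, -0.4389, 0.2162]
ee_rot: [0.958, 0.288, 0.0, 0.0]
ft_force: [-1.2, -0.3, 0.2]
gripper_width: 0.0618
gripper_force: 0.0
```

>>> drive_tool:
  moves:
    - [[0.041,-0.011,0.003,-0.058],[0.041,-0.009,0.003,-0.058],[0.042,-0.006,0.003,-0.058],[0.042,-0.004,0.003,-0.058],[0.042,-0.0015,0.003,-0.058]]

```text
clock: 1.25
tcp_pos: [0.4601, -0.2804, 0.2013]
ee_rot: [0.906, 0.424, 0.0, 0.0]
ft_force: [0.1, -0.3, -0.5]
gripper_width: 0.0616
gripper_force: 0.0
```

>>> drive_tool:
  moves:
    - [[0.034,-0.027,0,-0.082],[0.036,-0.024,0,-0.082],[0.038,-0.021,0,-0.082],[0.039,-0.018,0,-0.082],[0.041,-0.015,0,-0.082]]

```text
clock: 1.75
tcp_pos: [0.4643, -0.0636, 0.2014]
ee_rot: [0.8, 0.599, 0.0, 0.0]
ft_force: [-0.1, -0.1, 0.7]
gripper_width: 0.0614
gripper_force: 0.0
```

>>> drive_tool:
  moves:
    - [[0.042,-0.011,0,-0.082],[0.042,-0.008,0,-0.082],[0.043,-0.0045,0,-0.082],[0.043,-0.001,0,-0.082],[0.043,0.003,0,-0.082]]

```text
clock: 2.25
tcp_pos: [0.4693, 0.1521, 0.2015]
ee_rot: [0.661, 0.75, 0.0, 0.0]
ft_force: [0.3, -0.2, 1.0]
gripper_width: 0.0617
gripper_force: 0.0
```

```bash
python3 -c "
from h import *
plan([(.4705,.195,.115,101.5),(.4705,.195,.025,101.5)],.03)"
```

```text
now 2.25 [0.4693 0.1521 0.2015] 97.18 tilt [ 4.e-04 -0.e+00 -1.e+00]
[[0.0106, 0.0016, 0.0216, np.float64(-0.019)], [0.0106, 0.0019, 0.0216, np.float64(-0.019)], [0.0105, 0.002, 0.0216, np.float64(-0.019)], [0.0105, 0.0023, 0.0217, np.float64(-0.019)]]
-> (0.4705, 0.195, 0.115, 101.5)
[[0.0, -0.0, 0.03, np.float64(0.0)], [0.0, -0.0, 0.03, np.float64(0.0)], [0.0, -0.0, 0.03, np.float64(0.0)]]
-> (0.4705, 0.195, 0.025, 101.5)
```

>>> drive_tool:
  moves:
    - [[0.0106,0.0016,0.0216,-0.019],[0.0106,0.0019,0.0216,-0.019],[0.0105,0.002,0.0216,-0.019],[0.0105,0.0023,0.0217,-0.019],[0,0,0,0]]

```text
clock: 2.75
tcp_pos: [0.469, 0.1938, 0.1126]
ee_rot: [0.633, 0.774, -0.002, -0.002]
ft_force: [0.0, -0.4, 0.5]
gripper_width: 0.0613
gripper_force: 0.0
```

Run:
```python
from h import *
d=snap('side');c=d['color'][:,:,::-1]
for P in [(.4705,.195,.042),monitor.state()['tcp_pos']]: print(proj(d,P))
cv2.imwrite('pics/s1.png',cv2.resize(c[130:290,220:420],(800,640)[:1]+(600,),interpolation=cv2.INTER_CUBIC))
print(monitor.state()['tcp_pos'])
```

```text
[309.18391375 235.13147564]
[309.24901293 208.1648994 ]
[0.46988404 0.19336481 0.11384999]
```

View pics/s1.png

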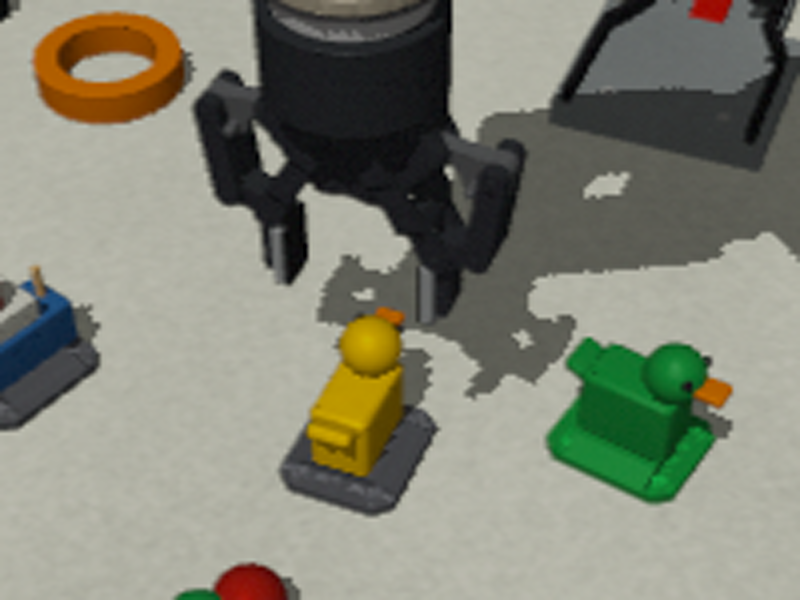

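The duck's body is at about crop (357,405), matching the estimate at (357,394), and the fingers straddle it. Descend and grip.

>>> drive_tool:
  moves:
    - [[0,0,0.03,0],[0,0,0.03,0],[0,0,0.02,0],[0,0,0.01,0],[0,0,0,0]]

```text
clock: 3.3
tcp_pos: [0.471, 0.1927, 0.0247]
ee_rot: [0.634, 0.773, -0.0, -0.0]
ft_force: [0.9, -0.2, -0.0]
gripper_width: 0.0612
gripper_force: 0.0
```

>>> drive_tool:
  moves:
    - [[0,0,0,0],[0,0,0,0],[0,0,0,0],[0,0,0,0],[0,0,0,0]]
  jaw: 0
  grip_force: 40

```text
clock: 3.8
tcp_pos: [0.472, 0.1933, 0.0262]
ee_rot: [0.634, 0.774, 0.001, 0.001]
ft_force: [0.8, -1.3, 6.5]
gripper_width: 0.029
gripper_force: 41.7
```

>>> drive_tool:
  moves:
    - [[0,0,-0.015,0],[0,0,-0.025,0],[0,0,-0.03,0],[0,0,-0.015,0],[0,0,0,0]]

```text
clock: 4.3
tcp_pos: [0.4721, 0.1936, 0.1119]
ee_rot: [0.634, 0.774, 0.002, 0.002]
ft_force: [-0.0, 0.6, -2.8]
gripper_width: 0.0292
gripper_force: 40.7
```

```bash
python3 -c "
from h import *
plan([(.476,-.139,.11,102.6),(.476,-.139,.07,102.6)],.035)
s=monitor.state();print(s['gripper_width'],s['ft_force'])
d=snap('side','s2.png');print(proj(d,s['tcp_pos']))"
```

```text
now 4.3 [0.4721 0.1936 0.1119] 101.36 tilt [ 4.9e-03  9.0e-04 -1.0e+00]
[[-0.0327, -0.0062, 0.0002, np.float64(-0.002)], [-0.0327, -0.0062, 0.0002, np.float64(-0.002)], [-0.0326, -0.0063, 0.0002, np.float64(-0.002)], [-0.0326, -0.0064, 0.0002, np.float64(-0.002)], [-0.0326, -0.0064, 0.0002, np.float64(-0.002)]]
[[-0.0326, -0.0065, 0.0002, np.float64(-0.002)], [-0.0326, -0.0066, 0.0002, np.float64(-0.002)], [-0.0326, -0.0066, 0.0002, np.float64(-0.002)], [-0.0326, -0.0067, 0.0002, np.float64(-0.002)], [-0.0326, -0.0067, 0.0001, np.float64(-0.002)]]
-> (0.476, -0.139, 0.11, 102.6)
[[-0.0, -0.0, 0.02, np.float64(-0.001)], [-0.0, -0.0, 0.02, np.float64(-0.001)]]
-> (0.476, -0.139, 0.07, 102.6)
0.029217232622795315 [-0.03014773  0.61799225 -2.83376297]
[308.17996331 208.48434178]
```

View pics/s2.png

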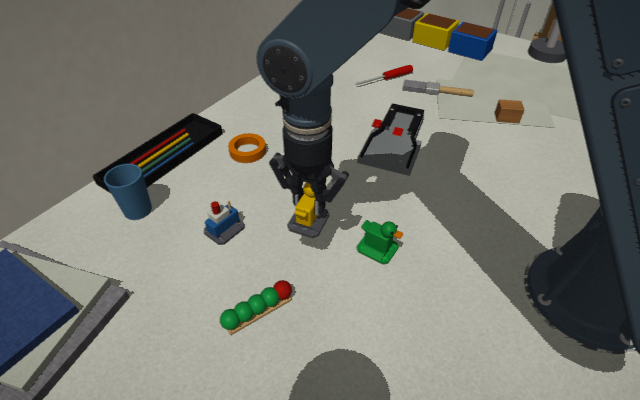

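The duck is held and lifted, seen at about (308,210). Carry it to the entry.

>>> drive_tool:
  moves:
    - [[-0.0327,-0.0062,0,-0.002],[-0.0327,-0.0062,0,-0.002],[-0.0326,-0.0063,0,-0.002],[-0.0326,-0.0064,0,-0.002],[-0.0326,-0.0064,0,-0.002]]

```text
clock: 4.85
tcp_pos: [0.4715, 0.026, 0.1084]
ee_rot: [0.63, 0.777, -0.001, -0.001]
ft_force: [1.0, 0.4, -3.1]
gripper_width: 0.0295
gripper_force: 40.5
```

>>> drive_tool:
  moves:
    - [[-0.0326,-0.0065,0,-0.002],[-0.0326,-0.0066,0,-0.002],[-0.0326,-0.0066,0,-0.002],[-0.0326,-0.0067,0,-0.002],[-0.0326,-0.0067,0,-0.002]]

```text
clock: 5.35
tcp_pos: [0.4735, -0.1401, 0.1083]
ee_rot: [0.626, 0.78, -0.0, -0.002]
ft_force: [-0.1, 0.1, -3.9]
gripper_width: 0.0294
gripper_force: 40.5
```

>>> drive_tool:
  moves:
    - [[0,0,0.02,0],[0,0,0.017,0],[0,0,0,0]]

```text
clock: 5.65
tcp_pos: [0.4721, -0.1385, 0.0699]
ee_rot: [0.626, 0.779, -0.001, -0.004]
ft_force: [0.2, -0.3, -2.7]
gripper_width: 0.0296
gripper_force: 40.4
```

Run:
```python
from h import *
plan([(.476,-.139,.06,102.6)])
o=np.array([.507,-.2755]);a=np.radians(-77.4);X=np.array([np.cos(a),np.sin(a)]);Y=np.array([-X[1],X[0]])
s=monitor.state();v=s['tcp_pos'][:2]-o;print('clamp xy',v@X,v@Y)
im=[]
for n,f in(('side',(300,60,480,210)),('top',(340,140,520,290))):
    c=snap(n)['color'][:,:,::-1];x0,y0,x1,y1=f
    im.append(cv2.resize(c[y0:y1,x0:x1],(400,333),interpolation=cv2.INTER_CUBIC))
cv2.imwrite('pics/e.png',np.hstack(im))
```

```text
now 5.65 [ 0.4721 -0.1385  0.0699] 102.42 tilt [-0.0068  0.0038 -1.    ]
[[-0.0014, 0.0037, 0.0099, np.float64(-0.003)]]
-> (0.476, -0.139, 0.06, 102.6)
clamp xy -0.1413654895639731 -0.00417755070647905
```

View pics/e.png

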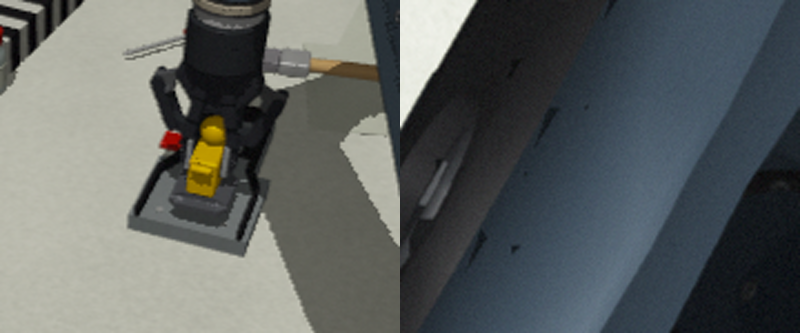

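The side crop shows the plate between the guides at about (205,195), above the entry floor and roughly centred. The arm hides the clamp from the top camera. Lower it.

>>> drive_tool:
  moves:
    - [[0,0.0035,0.012,0],[0,0,0.008,0],[0,0,0.004,0],[0,0,0.001,0],[0,0,0,0]]

```text
clock: 6.25
tcp_pos: [0.478, -0.1384, 0.0477]
ee_rot: [0.626, 0.78, -0.0, -0.0]
ft_force: [-0.1, -0.2, -3.7]
gripper_width: 0.0296
gripper_force: 40.5
```

```bash
cat >> h.py <<'E'
def cl():
    o=np.array([.507,-.2755]);a=np.radians(-77.4);X=np.array([np.cos(a),np.sin(a)]);Y=np.array([-X[1],X[0]])
    s=monitor.state();v=s['tcp_pos'][:2]-o;M=R.from_quat(s['ee_rot']).as_matrix()
    print('clamp xy',(v@X).round(4),(v@Y).round(4),s['tcp_pos'].round(4),'f',s['ft_force'].round(1),'yaw',np.degrees(np.arctan2(M[1,0],M[0,0])).round(2),'zax',M[:,2].round(4),'tq',s['wrist_torque'].round(2),'w',s['gripper_width'])
E
python3 -c "
from h import *
cl()"
```

```text
clamp xy -0.1401 0.0016 [ 0.478  -0.1384  0.0477] f [-0.1 -0.2 -3.7] yaw 102.51 zax [-3.e-04  2.e-04 -1.e+00] tq [-0.04 -0.02  0.03] w 0.029609989341720183
```

>>> drive_tool:
  moves:
    - [[0,0,0.001,0],[0,0,0.001,0],[0,0,0,0]]

```text
clock: 6.55
tcp_pos: [0.4783, -0.1387, 0.0463]
ee_rot: [0.626, 0.78, 0.0, 0.0]
ft_force: [0.1, -0.1, -0.3]
gripper_width: 0.0295
gripper_force: 41.0
```

>>> drive_tool:
  moves:
    - [[-0.008,-0.0002,0.0005,0],[-0.01,-0.0003,0,0],[-0.01,-0.0003,0,0],[-0.01,-0.0003,0,0],[-0.006,-0.0003,0,0]]

```text
clock: 7.05
tcp_pos: [0.4868, -0.1825, 0.0462]
ee_rot: [0.626, 0.78, 0.0, 0.001]
ft_force: [-1.0, 3.3, 7.3]
gripper_width: 0.0291
gripper_force: 41.9
```

Run:
```python
from h import *
cl()
d=snap('side');c=d['color'][:,:,::-1]
cv2.imwrite('pics/f.png',cv2.resize(c[90:180,340:445],(700,600),interpolation=cv2.INTER_CUBIC))
```

```text
clamp xy -0.0952 0.0006 [ 0.4868 -0.1825  0.0462] f [-1.   3.3  7.3] yaw 102.44 zax [ 1.3e-03 -2.0e-04 -1.0e+00] tq [ 0.54 -0.01  0.04] w 0.029140053326759455
```

View pics/f.png

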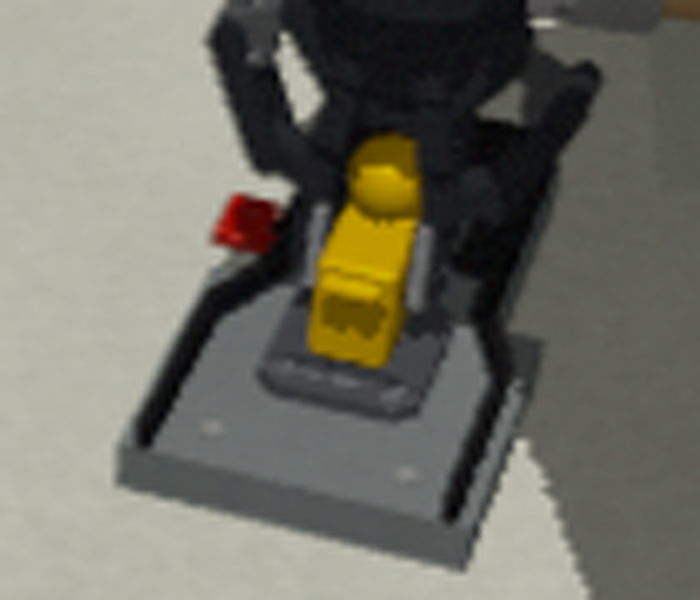

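The plate is inside the funnel with clear gaps at both rear corners, (262,380) and (422,412). Go on.

>>> drive_tool:
  moves:
    - [[-0.006,0,-0.0003,0],[-0.007,0,0,0],[-0.007,0,0,0],[-0.007,0,0,0],[0,0,0,0]]

```text
clock: 7.6
tcp_pos: [0.4929, -0.2098, 0.0463]
ee_rot: [0.626, 0.78, -0.0, 0.001]
ft_force: [-0.9, -1.1, 5.3]
gripper_width: 0.0294
gripper_force: 41.7
```

```bash
python3 -c "
from h import *
cl()"
```

```text
clamp xy -0.0672 0.0006 [ 0.4929 -0.2098  0.0463] f [-0.9 -1.1  5.3] yaw 102.48 zax [ 0.0019 -0.002  -1.    ] tq [-0.19  0.2  -0.05] w 0.02943260297381773
```

>>> drive_tool:
  moves:
    - [[-0.008,0,0,0],[-0.008,0,0,0],[-0.008,0,0,0],[-0.008,0,0,0],[0,0,0,0]]

```text
clock: 8.1
tcp_pos: [0.4998, -0.241, 0.0462]
ee_rot: [0.626, 0.78, -0.0, 0.001]
ft_force: [-0.1, -2.1, 4.9]
gripper_width: 0.0296
gripper_force: 41.6
```

```bash
python3 -c "
from h import *
cl()"
```

```text
clamp xy -0.0353 0.0005 [ 0.4998 -0.241   0.0462] f [-0.1 -2.1  4.9] yaw 102.47 zax [ 0.0019 -0.0021 -1.    ] tq [-0.19  0.15  0.04] w 0.02955030107255998
```

>>> drive_tool:
  moves:
    - [[-0.008,0,0,0],[-0.008,0,0,0],[-0.008,0,0,0],[-0.008,0,0,0],[0,0,0,0]]

```text
clock: 8.6
tcp_pos: [0.5067, -0.272, 0.0463]
ee_rot: [0.626, 0.78, -0.0, 0.001]
ft_force: [-0.4, -1.2, 5.7]
gripper_width: 0.0296
gripper_force: 41.7
```

```bash
python3 -c "
from h import *
cl()"
```

```text
clamp xy -0.0035 0.0005 [ 0.5067 -0.272   0.0463] f [-0.4 -1.2  5.7] yaw 102.48 zax [ 0.0018 -0.002  -1.    ] tq [-0.05  0.1   0.03] w 0.029567148880361688
```

>>> drive_tool:
  moves:
    - [[-0.002,0,0,0],[-0.002,0,0,0],[0,0,0,0]]

```text
clock: 8.9
tcp_pos: [0.5069, -0.2742, 0.0463]
ee_rot: [0.626, 0.78, 0.0, 0.0]
ft_force: [-0.3, 1.6, 7.5]
gripper_width: 0.0292
gripper_force: 41.9
```

Run:
```python
from h import *
cl()
d=snap('side');c=d['color'][:,:,::-1]
cv2.imwrite('pics/g.png',cv2.resize(c[90:180,340:445],(700,600),interpolation=cv2.INTER_CUBIC))
```

```text
clamp xy -0.0013 0.0002 [ 0.5069 -0.2742  0.0463] f [-0.3  1.6  7.5] yaw 102.48 zax [ 4.e-04  3.e-04 -1.e+00] tq [0.39 0.02 0.05] w 0.0291999453501138
```

View pics/g.png

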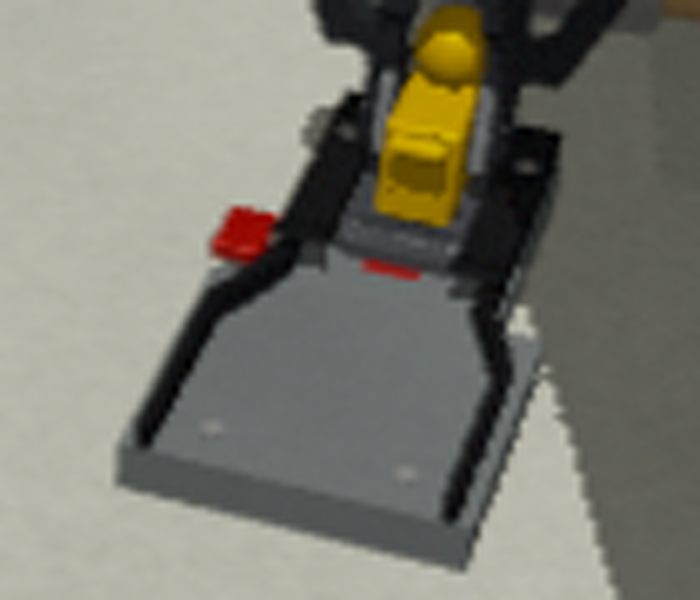

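The plate is under the lips, but the red tooth shows only as a sliver at (390,270), and the pad sits lower at (245,235), so the catch is still pressed. Push further.

>>> drive_tool:
  moves:
    - [[-0.002,0,0,0],[-0.002,0,0,0],[0,0,0,0]]

```text
clock: 9.25
tcp_pos: [0.5078, -0.2781, 0.0463]
ee_rot: [0.626, 0.78, 0.0, 0.0]
ft_force: [-1.1, 1.9, 8.5]
gripper_width: 0.0297
gripper_force: 41.8
```

```bash
cat >> h.py <<'E'
def red():
    d=snap('side');h=cv2.cvtColor(d['color'],cv2.COLOR_RGB2HSV);m=cv2.inRange(h,(0,150,80),(6,255,255))|cv2.inRange(h,(174,150,80),(180,255,255))
    n,_,s,c=cv2.connectedComponentsWithStats(m[90:180,340:445]);print([(s[i].tolist(),c[i].round(1).tolist()) for i in range(1,n)])
E
python3 -c "
from h import *
cl();red()"
```

```text
clamp xy 0.0027 0.0002 [ 0.5078 -0.2781  0.0463] f [-1.1  1.9  8.5] yaw 102.49 zax [ 4.e-04  1.e-04 -1.e+00] tq [ 0.32 -0.03  0.04] w 0.0296677382687135
[([32, 29, 10, 9, 61], [36.8, 33.3]), ([53, 37, 10, 9, 69], [57.5, 41.1])]
```

The tooth is now fully visible (10x9 px), and the pad is back at its up height (row 33.3, crop 222), so the catch has sprung. Release and withdraw.

>>> drive_tool:
  moves:
    - [[0,0,0,0],[0,0,0,0],[0,0,0,0],[0,0,0,0]]
  jaw: 65

```text
clock: 9.7
tcp_pos: [0.5075, -0.2784, 0.0453]
ee_rot: [0.626, 0.78, -0.0, -0.0]
ft_force: [1.7, -0.1, -0.3]
gripper_width: 0.0556
gripper_force: 0.0
```

>>> drive_tool:
  moves:
    - [[0,0,-0.02,0],[0,0,-0.03,0],[0,0,-0.04,0],[0,0,-0.04,0],[0,0,-0.02,0]]

```text
clock: 10.2
tcp_pos: [0.509, -0.2795, 0.1991]
ee_rot: [0.626, 0.78, -0.0, 0.003]
ft_force: [0.6, -0.9, 0.0]
gripper_width: 0.0552
gripper_force: 0.0
```

>>> drive_tool:
  moves:
    - [[0,0,0,0],[0,0,0,0]]

```text
clock: 10.4
tcp_pos: [0.5074, -0.2783, 0.1954]
ee_rot: [0.626, 0.78, -0.0, -0.0]
ft_force: [-0.2, 1.3, 0.2]
gripper_width: 0.0554
gripper_force: 0.0
```

Run:
```python
from h import *
cl();red()
d=snap('side');c=d['color'][:,:,::-1]
cv2.imwrite('pics/z.png',cv2.resize(c[60:250,190:445],(800,596),interpolation=cv2.INTER_CUBIC))
```

```text
clamp xy 0.0028 -0.0002 [ 0.5074 -0.2783  0.1954] f [-0.2  1.3  0.2] yaw 102.49 zax [-1.e-04  0.e+00 -1.e+00] tq [ 0.05  0.03 -0.01] w 0.055439890833483524
[([33, 29, 9, 9, 59], [36.9, 33.2]), ([53, 37, 10, 9, 69], [57.5, 41.1])]
```

View pics/z.png

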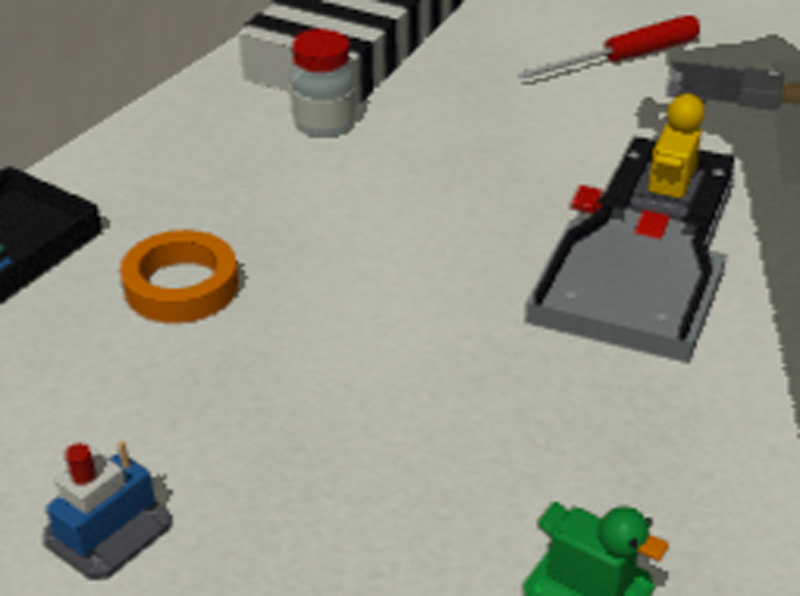

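The duck stands home in the clamp at (675,150), with the red tooth up behind the plate at (652,224). The boat is still in place at (105,510), and the gripper is clear.

```bash
python3 -c "
from h import *
print(ctrl.job_done())"
```

```text
the job is handed in; nothing more can be done
None
```

The yellow duck is slid home in the clamp with the red catch up behind it and released, the boat was left where it stood, and the job was handed in at about 10.5 s; no verdict came back.

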